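# Make up the sampling kit and the labelling kit

### The arm

A 6-joint arm with a two-finger parallel gripper is mounted at the origin on the work surface. World frame = base frame: x ahead of the robot, y to its left, z up, the work surface at z = 0. Lengths are in m, angles in degrees, forces in N, time in s.
With the tool pointing down it reaches from about 0.375 to 0.9 m from the base axis. Payload 3.1 kg.
Tool frame: the origin (TCP) lies at the very end of the fingers, on their centre line; the grasp point (between the pads) lies 19 mm behind it; z points along the fingers, y is the line along which they close (so a half turn about z gives the same grasp; the last joint's range is limited). The gripper opens to 87 mm and grips with 3 to 60 N. Pads are 19 mm wide; open, the fingers measure 117 mm over their backs; the gripper's body (75 mm by 190 mm) begins 51 mm behind the grasp point.
Start: joints at [62.882, 30.224, 82.088, -0, 67.689, -10.227], TCP at [0.182, 0.598, 0.223] pointing down, gripper open.
Joint ranges: [-176.69, 176.69], [-43.24, 126.21], [12.49, 139.97], [-82, 262], [0, 151.66], [-163.58, 163.58]. Speed limits (degrees/s): [159.86, 159.86, 180, 180, 180, 180].

### API

Orientations are given as a 3x3 rotation matrix whose columns are the frame's x, y, z axes.
In Python, from rig import * gives the robot as it stands.
- The arm moves only by the tool jog_arm, never from a script. Its arguments are lists of equal length, an entry for each row: "delta_pos": the shift along the world's x, y, z in cm, a list of three; "turn": the turn about the world's z in degrees; "grip": the closure, from 0 (fully open) to 1 (shut). In form: {"delta_pos": [[x, y, z], ...], "turn": [turn, ...], "grip": [grip, ...]}. A call has 1 to 12 rows; each row is the pose to reach, as a shift and turn from the pose commanded when the call began; what a row does not reach only later rows make up. A row lasts 1/8 s, in which the tool goes at most 62.5 mm and 10.7 degrees, less where a joint would pass 70% of its speed; a pose out of reach is approached as far as the arm can. A call with a gripper value outside its range is refused whole. The fingers move at their own pace and stop on an object; the grip force is fixed at half the most. Time passes only in rows, so rows that repeat a pose let the fingers close. It gives the time, the measured TCP pose, the force, the opening and the grip force at its end, in the units of the state.
- read_state(): the state, without advancing time (a new reading comes with each control period).
- capture(name): name is "scene" or "side" or "wrist"; returns a dict with "color" (384x512x3 uint8, blue, green, red), "fovy" (degrees; the focal length in pixels is half the picture's height over the tangent of half this angle, whatever the lens; pixels are square), "cx", "cy" (the principal point, pixels), "camera_from_world" (4x4, takes a point from world to camera coordinates). Camera axes: x right, y up, looking along -z (the intrinsics and any distortion apply to the point x, -y, -z); pixel columns grow to the right and rows downward; lengths in m; the calibration is good to about 2 mm. A picture is of the moment at which its call begins. There is no depth.
- hand_in(): hands the job in; it is judged then, once.
The state is a dict: "time_s": time; "joint_positions": joint angles; "qvel": joint speeds; "tau": joint torques, N m; "position": TCP position; "tcp_rot": TCP orientation; "force": force on the tool from outside, world axes, zero at the start; "moment": the same for the moment, N m; "opening": opening from 0.0 (shut) to 1.0 (fully open); "grasp_force": force on a finger pad.
Only numpy, scipy, OpenCV 4.12 (cv2) and the standard library are available. Lean on these libraries where they do the work, as an engineer would, in place of code of your own. Each camera call takes 0.05 s, during which the arm holds its last target. There are 200 camera calls.

### The job

Make up two kits from the stock in the middle of the desk: the short bottle and the steel cup go into the long plywood box, the lidded jar and the rubber stamp into the square one, each thing standing upright on the floor of a compartment of its own so that nothing sticks up above the rim. Leave the tall bottle and the roll of tape standing where they are.

Things in the scene. Friction and masses are not known exactly. Their poses are not given: they have to be found in the camera images.
- long_box: Open plywood box, 240 x 130 mm outside (long side along its x) and 66 mm high, walls, floor and divider 4 mm thick. Fixed to the desk. Origin: centre of the underside, z up. One full-height divider at its middle (x = 0, running along y) makes two equal compartments, each about 114 mm (x) by 122 mm (y), with centres at x = +59 and -59 mm, y = 0; inner floor at z = 4 mm, rim at z = 66 mm. Stands to the left or right of the stock, turned up to 17 degrees.
- square_box: Open plywood box, 156 x 156 mm outside and 66 mm high, walls, floor and divider 4 mm thick. Fixed to the desk. Origin: centre of the underside, z up. One full-height divider at its middle (x = 0, running along y) makes two equal compartments, each about 72 mm (x) by 148 mm (y), with centres at x = +38 and -38 mm, y = 0; inner floor at z = 4 mm, rim at z = 66 mm. Stands on the other side of the stock, turned up to 17 degrees.
- short_bottle: Short round amber bottle with white screw cap, upright. Body 44 mm diameter up to 40 mm, then a shoulder; cap 28 mm diameter from 45 mm to the top at 58 mm. About 70 g. Origin: centre of the underside, z up through the cap. Like all the stock it stands on the desk in one of six places, in two columns of three in front of the robot, at least 100 mm apart across the desk (y) and 85 mm away from the robot (x), centre to centre.
- steel_cup: Small open steel cup, no handle, standing mouth up, 54 mm high, 50 mm diameter at the rim and a little narrower below, wall 3 mm, about 70 g. Origin: centre of the underside, z up through the mouth.
- jar: Squat round white plastic jar with a lid, upright, 54 mm high; straight body 50 mm diameter up to 43 mm, lid 46 mm diameter from 43 to 54 mm. About 90 g. Origin: centre of the underside, z up through the lid.
- stamp: Rubber stamp standing on its face: wooden base block 46 mm (x) by 30 mm (y), 18 mm high, with an upright turned dark wooden handle, 26 mm diameter at its widest (40 to 53 mm up), waist 16 mm, top at 58 mm. About 60 g. Origin: centre of the underside, z up through the handle; yaw varies.
- tall_bottle: Tall amber bottle with white cap, the same as the short one in diameter (44 mm) but 100 mm high. Not wanted: it is to stay standing where it is. Origin: centre of the underside, z up.
- tape_roll: Roll of brown tape lying flat, a ring 58 mm outside and 38 mm inside diameter, 24 mm high. Not wanted: it is to stay where it is. Origin: centre of the underside, z up.
Not all that is in view belongs to the job. Leave any blue or pink look-alike of the short_bottle alone.

How it is judged:
By the outcome, as a careful person would: the job done as asked, in the order asked, and still so for the second after the job is handed in, with the robot touching nothing.
It also fails if it takes over 112 s, if anything falls off the work surface, if the arm or the gripper's body presses on something with over 40 N, if the wrist force passes 120 N, or if a joint passes its speed limit or range.

## Working session

There is one attempt and no reset: what is moved stays moved. The work goes in short steps, Python scripts to look and compute and a tool call to move; the robot and the scene stay as the last step left them, time stands still between calls to the robot, and variables do not carry over. Pictures are saved under pics/ and viewed, at most 14 in all, crops included, and the job is handed in when it is done.

Besides the shell and the picture viewer there is one more tool, called after "Emit:" as a command line: name --pt "numbers of a row" for each row, then --argument value for the rest. jog_arm: Moves the arm, as the interface text tells. Its arguments: {"type":"object","properties":{"delta_pos":{"type":"array"},"turn":{"type":"array"},"grip":{"type":"array"}},"required":["delta_pos","turn","grip"]}

```bash
mkdir -p pics; ls; cat > h.py <<'E'
from rig import *
import numpy as np, cv2
def ray(c,u,v):
    f=192/np.tan(np.radians(c["fovy"])/2); T=np.array(c["camera_from_world"])
    d=T[:3,:3].T@np.array([(u-c["cx"])/f,-(v-c["cy"])/f,-1]); o=-T[:3,:3].T@T[:3,3]
    return o,d
def onplane(c,u,v,z):
    o,d=ray(c,u,v); return o+d*(z-o[2])/d[2]
def proj(c,p):
    f=192/np.tan(np.radians(c["fovy"])/2); T=np.array(c["camera_from_world"])
    q=T[:3,:3]@np.array(p)+T[:3,3]; return c["cx"]+f*q[0]/-q[2], c["cy"]-f*q[1]/-q[2]
E
python3 - <<'E'
from h import *
import pickle
for n in ["scene","side","wrist"]:
    c=capture(n); pickle.dump(c,open(n+".pkl","wb")); print(n,{k:v for k,v in c.items() if k!="color"})
    cv2.imwrite(f"pics/{n}0.png",c["color"])
print(read_state())
E
```

```text
pics
scene {'fovy': 42.64272001726952, 'cx': 252.8940712050394, 'cy': 188.98823600374368, 'camera_from_world': array([[ 0.47627154,  0.8792966 ,  0.00170621, -0.26453945],
       [-0.74941919,  0.40490687,  0.52385237,  0.37133113],
       [ 0.45993075, -0.25077464,  0.85180737, -1.27480285],
       [ 0.        ,  0.        ,  0.        ,  1.        ]])}
side {'fovy': 56.44718173646999, 'cx': 262.2550819685434, 'cy': 191.79498803813408, 'camera_from_world': array([[ 0.79101347, -0.61171788,  0.00994611, -0.41893021],
       [ 0.46332961,  0.60959056,  0.6432146 , -0.27968094],
       [-0.39952893, -0.50418308,  0.76562136, -0.69264016],
       [ 0.        ,  0.        ,  0.        ,  1.        ]])}
wrist {'fovy': 65.72114023505027, 'cx': 257.19437827316443, 'cy': 196.84134575382885, 'camera_from_world': array([[ 0.28971538,  0.95711106, -0.00184838, -0.62456282],
       [-0.91608126,  0.27673532, -0.29019422,  0.03637743],
       [-0.27723659,  0.085767  ,  0.95696599, -0.39106758],
       [ 0.        ,  0.        ,  0.        ,  1.        ]])}
{'time_s': 0.15, 'joint_positions': array([ 6.28813083e+01,  3.02669376e+01,  8.21385133e+01,  1.16686448e-04,
        6.76895955e+01, -1.02290239e+01]), 'qvel': array([-0.03222912, -0.12141897, -0.19911211,  0.056987  ,  0.07505046,
        0.07023534]), 'tau': array([ 2.87564592e-05, -4.40433204e+01, -1.76842189e+01,  6.33134460e-02,
        5.52846410e-02, -9.79030642e-05]), 'position': array([0.18131445, 0.59754492, 0.22179982]), 'tcp_rot': array([[-9.56865653e-01,  2.90529769e-01, -7.57849432e-04],
       [ 2.90530607e-01,  9.56864562e-01, -1.47564372e-03],
       [ 2.96440834e-04, -1.63217125e-03, -9.99998624e-01]]), 'force': array([-0.59918533,  0.26546341,  0.26133114]), 'moment': array([0.01789733, 0.03049287, 0.01502811]), 'grasp_force': 0.0, 'opening': 0.9986798400406524}
```

View pics/scene0.png

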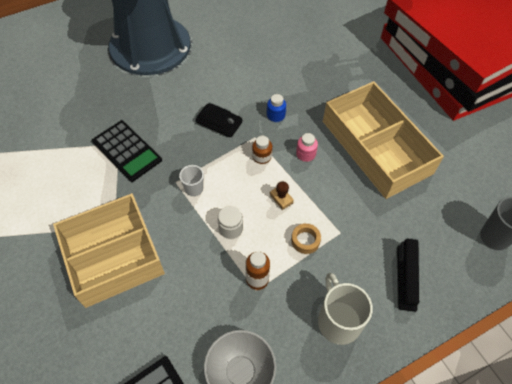

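View pics/side0.png

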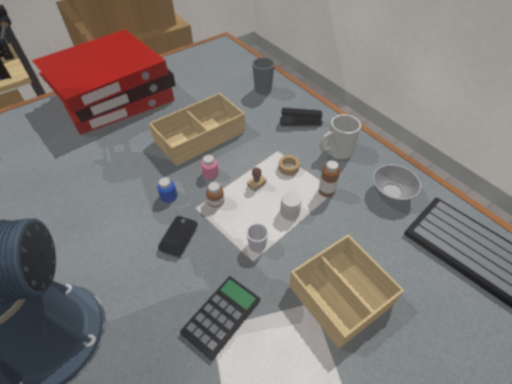

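The scene view shows two plywood boxes: the square one at (108,250) and the long one at (382,138). The stock is short bottle (262,149), steel cup (192,180), jar (230,222), stamp (283,195), tape (306,238) and tall bottle (258,268). The look-alikes are a blue bottle (277,107), a pink bottle (307,147) and a mug (345,310).

```bash
python3 - <<'E'
from h import *
import pickle
s=pickle.load(open("scene.pkl","rb")); d=pickle.load(open("side.pkl","rb"))
a=cv2.resize(s["color"][90:295,165:345],None,fx=2.9,fy=2.9,interpolation=cv2.INTER_CUBIC)
b=cv2.resize(d["color"][140:260,140:350],None,fx=1.9*1,fy=1.9,interpolation=cv2.INTER_CUBIC)
cv2.imwrite("pics/crop1.png",a)
print([onplane(s,*p,0.0) for p in [(262,155),(192,190),(230,235),(283,205),(306,240),(258,280)]])
print([onplane(s,*p,0.066).round(3) for p in [(323,102),(372,84),(442,156),(388,191),(53,222),(132,196),(162,269),(84,302)]])
E
```

```text
[array([0.44069468, 0.08517113, 0.        ]), array([ 0.4497685 , -0.08993705,  0.        ]), array([ 5.82745847e-01, -6.71879442e-02, -1.11022302e-16]), array([0.57342041, 0.06171068, 0.        ]), array([0.6649585 , 0.06154083, 0.        ]), array([ 0.69323474, -0.06354087,  0.        ])]
[array([0.42 , 0.25 , 0.066]), array([0.427, 0.377, 0.066]), array([0.66 , 0.386, 0.066]), array([0.675, 0.237, 0.066]), array([ 0.429, -0.362,  0.066]), array([ 0.447, -0.21 ,  0.066]), array([ 0.615, -0.218,  0.066]), array([ 0.607, -0.36 ,  0.066])]
```

View pics/crop1.png

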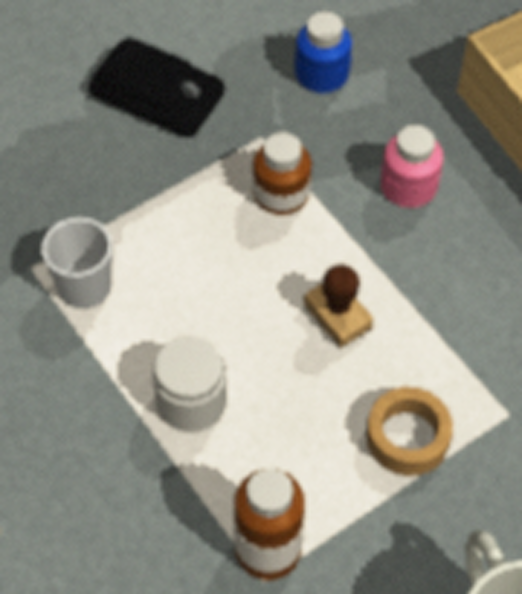

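The crop confirms the choice: short amber bottle at top, handleless steel cup at left, white lidded jar, stamp. The tall bottle, the tape and the blue and pink bottles are left alone. Next I need corners and tops from both views.

```bash
python3 - <<'E'
from h import *
import pickle
s=pickle.load(open("scene.pkl","rb")); d=pickle.load(open("side.pkl","rb"))
def cr(c,x,y,w,h,k): 
    return cv2.resize(c["color"][y:y+h,x:x+w],None,fx=k,fy=k,interpolation=cv2.INTER_CUBIC)
A=np.zeros((600,800,3),np.uint8)
A[:300,:400]=cr(s,316,60,133,100,3.01)[:300,:400] if 0 else cv2.resize(s["color"][75:202,314:483],(400,300))
A[:300,400:]=cv2.resize(s["color"][185:312,40:209],(400,300))
A[300:,:400]=cv2.resize(d["color"][150:262,196:345],(400,300)) 
A[300:,400:]=cv2.resize(d["color"][235:347,280:429],(400,300))
cv2.imwrite("pics/comp.png",A)
E
```

```text
(no output)
```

View pics/comp.png

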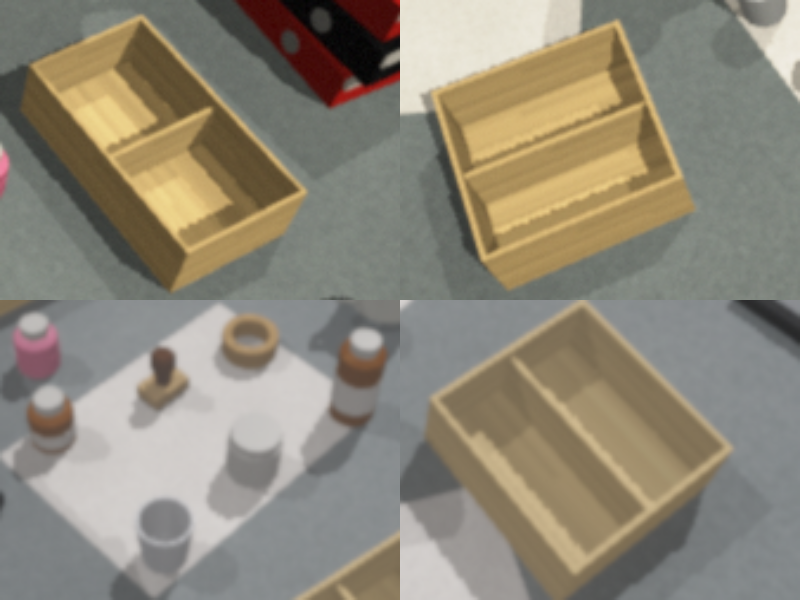

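```bash
cat >> h.py <<'E'
def tri(pairs):
    A=np.zeros((3,3));b=np.zeros(3);L=[]
    for c,u,v in pairs:
        o,d=ray(c,u,v); d=d/np.linalg.norm(d); P=np.eye(3)-np.outer(d,d); A+=P; b+=P@o; L.append((o,P))
    p=np.linalg.solve(A,b); return p,[np.linalg.norm(P@(p-o)) for o,P in L]
E
python3 - <<'E'
from h import *
import pickle
np.set_printoptions(precision=4,suppress=True)
s=pickle.load(open("scene.pkl","rb")); d=pickle.load(open("side.pkl","rb"))
S1=lambda x,y:(314+x/2.367,75+y/2.362); S2=lambda x,y:(40+(x-400)/2.367,185+y/2.362)
D1=lambda x,y:(196+x/2.685,150+(y-300)/2.679); D2=lambda x,y:(280+(x-400)/2.685,235+(y-300)/2.679)
K=lambda x,y:(165+x/2.9,90+y/2.9)
for n,a,b,z in [("bottle",K(283,149),D1(48,401),.058),("cup",K(78,244),D1(165,520),.054),("jar",K(190,365),D1(255,437),.054),("stamp",K(341,280),D1(163,357),.052)]:
    print(n,onplane(s,*a,z),onplane(d,*b,z),*tri([(s,*a),(d,*b)]))
for n,P,C in [("long",S1,[(31,66),(142,16),(305,191),(187,252),(114,156),(213,110)]),("sqS",S2,[(433,92),(619,22),(682,178),(487,258),(466,177),(648,104)]),("sqD",D2,[(430,400),(583,303),(731,449),(573,570),(514,360),(646,508)])]:
    c=d if n=="sqD" else s
    w=np.array([onplane(c,*P(*q),.066)[:2] for q in C]); print(n); print(w, w[:4].mean(0), w[4:].mean(0), np.linalg.norm(w[:4]-np.roll(w[:4],1,0),axis=1))
    v=w[5]-w[4]; print("div angle",np.degrees(np.arctan2(*v[::-1])), [np.degrees(np.arctan2(*(w[(i+1)%4]-w[i])[::-1])) for i in range(4)])
E
```

```text
bottle [0.4461 0.0824 0.058 ] [0.4416 0.0782 0.058 ] [0.4435 0.0833 0.0529] [np.float64(0.0010101452850848594), np.float64(0.001010145285084855)]
cup [ 0.4479 -0.0832  0.054 ] [ 0.4495 -0.0855  0.054 ] [ 0.449  -0.0845  0.0547] [np.float64(0.0012456853095660378), np.float64(0.0012456853095660619)]
jar [ 0.5713 -0.0579  0.054 ] [ 0.5652 -0.064   0.054 ] [ 0.5688 -0.0583  0.0474] [np.float64(0.0018264430049056864), np.float64(0.0018264430049056584)]
stamp [0.5605 0.0651 0.052 ] [0.5603 0.0636 0.052 ] [0.5605 0.0646 0.0515] [np.float64(0.0006041310128365447), np.float64(0.0006041310128366207)]
long
[[0.4264 0.2562]
 [0.4238 0.3848]
 [0.6601 0.3877]
 [0.6623 0.2591]
 [0.5498 0.2636]
 [0.5495 0.3732]] [0.5431 0.322 ] [0.5497 0.3184] [0.2359 0.1286 0.2364 0.1286]
div angle 90.17785722182771 [np.float64(91.17677122662572), np.float64(0.6960459489487485), np.float64(-89.06108944003483), np.float64(-179.28689092159706)]
sqS
[[ 0.4344 -0.3615]
 [ 0.4435 -0.2074]
 [ 0.5973 -0.2157]
 [ 0.5881 -0.3665]
 [ 0.5181 -0.3605]
 [ 0.5258 -0.2148]] [ 0.5158 -0.2878] [ 0.522  -0.2877] [0.1538 0.1544 0.1541 0.1511]
div angle 86.9638666743362 [np.float64(86.60698809493029), np.float64(-3.0931371072814673), np.float64(-93.52638518502691), np.float64(178.13661445333008)]
sqD
[[ 0.4402 -0.2087]
 [ 0.5935 -0.2183]
 [ 0.5869 -0.3697]
 [ 0.4346 -0.36  ]
 [ 0.5134 -0.2222]
 [ 0.505  -0.3614]] [ 0.5138 -0.2892] [ 0.5092 -0.2918] [0.1514 0.1535 0.1516 0.1526]
div angle -93.42116579592036 [np.float64(-3.580081876021829), np.float64(-92.50224179038726), np.float64(176.34985515084077), np.float64(87.86553376398173)]
```

Two-view points agree with the given heights and box sizes to within a few mm. Bottle ≈ (.444,.081), cup ≈ (.449,-.084), jar ≈ (.569,-.060), stamp ≈ (.5605,.0645). Long box centre (.543,.322) at +1°, square box centre (.515,-.2885) at -3°. Moving above the short bottle.

Emit:
jog_arm --pt "2.2 -4.3 0" --pt "4.4 -8.6 0" --pt "6.6 -12.9 0" --pt "8.8 -17.2 0" --pt "11 -21.5 0" --pt "13.2 -25.8 0" --pt "15.4 -30.1 0" --pt "17.6 -34.4 0" --pt "19.8 -38.7 0" --pt "22 -43 0" --pt "24.2 -47.4 0" --pt "26.2 -51.7 0" --turn '[3,6,9,12,15,17,17,17,17,17,17,17]' --grip '[0.2,0.2,0.2,0.2,0.2,0.2,0.2,0.2,0.2,0.2,0.2,0.2]'

```text
time_s: 1.65
position: [0.4442, 0.0795, 0.2225]
tcp_rot: [[-1.0, -0.002, 0.0], [-0.002, 1.0, 0.0], [-0.0, 0.0, -1.0]]
force: [0.9, 0.3, -0.1]
opening: 0.802
grasp_force: 0.0
```

Emit:
jog_arm --pt "0 0 0" --pt "0 0 0" --pt "0 0 0" --turn '[0,0,0]' --grip '[0.2,0.2,0.2]'

```text
time_s: 2.02
position: [0.4426, 0.0821, 0.2224]
tcp_rot: [[-1.0, -0.004, -0.001], [-0.004, 1.0, 0.0], [0.001, 0.0, -1.0]]
force: [-0.6, 0.2, -0.8]
opening: 0.801
grasp_force: 0.0
```

```bash
python3 - <<'E'
from h import *
np.set_printoptions(precision=4,suppress=True)
c=capture("wrist"); st=read_state(); im=c["color"].copy()
print(st["time_s"],st["position"],st["tcp_rot"],st["opening"])
for p in [(.444,.081,.058),(.5605,.0645,.055),(.449,-.084,.054),(.569,-.06,.054)]:
    u,v=proj(c,p); print(u,v); cv2.drawMarker(im,(int(u),int(v)),(0,255,0),cv2.MARKER_CROSS,12,1)
cv2.imwrite("pics/w1.png",im)
E
```

```text
2.075 [0.4427 0.0821 0.2225] [[-1.     -0.0038 -0.0007]
 [-0.0038  1.      0.0002]
 [ 0.0007  0.0002 -1.    ]] 0.7994628632289698
255.85972229442544 181.15835636851247
242.40850037484287 270.98780441089104
111.90253136491927 183.9676640983684
143.94747883004925 276.1634377968561
```

View pics/w1.png

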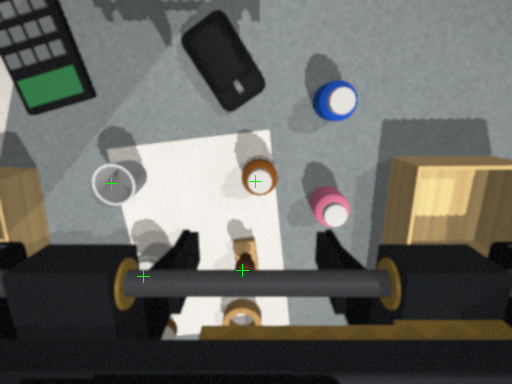

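Wrist view: cap at (258,181), predicted (256,181); cup rim at (114,184), predicted (112,184). Estimates hold to about 2 mm, so I descend and grip the bottle body.

Emit:
jog_arm --pt "0.1 0 -4" --pt "0.1 0 -8" --pt "0.1 0 -12" --pt "0.1 0 -15" --pt "0.1 0 -17.5" --pt "0.1 0 -19.5" --pt "0.1 0 -21" --pt "0.1 0 -21" --pt "0.1 0 -21" --pt "0.1 0 -21" --pt "0.1 0 -21" --pt "0.1 0 -21" --turn '[0,0,0,0,0,0,0,0,0,0,0,0]' --grip '[0.2,0.2,0.2,0.2,0.2,0.2,0.2,0.2,0.4,0.6,0.7,0.7]'

```text
time_s: 3.58
position: [0.4449, 0.0811, 0.0131]
tcp_rot: [[-1.0, -0.002, 0.001], [-0.002, 1.0, 0.0], [-0.001, 0.0, -1.0]]
force: [0.3, 0.9, 4.4]
opening: 0.499
grasp_force: 30.0
```

Emit:
jog_arm --pt "0 0 0" --pt "0 0 0" --pt "0 0 2" --pt "0 0 5" --pt "0 0 9" --pt "0 0 13" --pt "0 0 13" --turn '[0,0,0,0,0,0,0]' --grip '[0.7,0.7,0.7,0.7,0.7,0.7,0.7]'

```text
time_s: 4.45
position: [0.4464, 0.0808, 0.1449]
tcp_rot: [[-1.0, -0.002, 0.006], [-0.002, 1.0, -0.001], [-0.006, -0.001, -1.0]]
force: [-0.1, -0.6, -2.1]
opening: 0.498
grasp_force: 30.0
```

Emit:
jog_arm --pt "0.6 4 0" --pt "1.3 8 0" --pt "2 12 0" --pt "2.7 16 0" --pt "3.3 20 0" --pt "3.9 23 0" --pt "3.9 24 0" --pt "3.9 24 0" --pt "3.9 24 -3" --pt "3.9 24 -6" --pt "3.9 24 -9" --pt "3.9 24 -11" --turn '[0,0,0,1,1,1,1,1,1,1,1,1]' --grip '[0.7,0.7,0.7,0.7,0.7,0.7,0.7,0.7,0.7,0.7,0.7,0.7]'

```text
time_s: 5.95
position: [0.4824, 0.3188, 0.0309]
tcp_rot: [[-1.0, -0.018, -0.003], [-0.018, 1.0, -0.002], [0.003, -0.002, -1.0]]
force: [-0.7, 0.3, -0.6]
opening: 0.496
grasp_force: 30.0
```

Emit:
jog_arm --pt "0 0 -0.7" --pt "0 0 -1.3" --pt "0 0 -1.4" --pt "0 0 -1.4" --pt "0 0 -1.4" --pt "0 0 -1.4" --turn '[0,0,0,0,0,0]' --grip '[0.7,0.7,0.7,0.7,0.7,0.7]'

```text
time_s: 6.7
position: [0.4837, 0.3212, 0.0189]
tcp_rot: [[-1.0, -0.02, 0.001], [-0.02, 1.0, 0.0], [-0.001, 0.0, -1.0]]
force: [-0.4, -0.7, -0.6]
opening: 0.496
grasp_force: 30.0
```

Emit:
jog_arm --pt "0 0 0" --pt "0 0 0" --pt "0 0 0" --pt "0 0 0" --pt "0 0 2" --pt "0 0 5" --pt "0 0 9" --pt "0 0 13" --pt "0 0 14" --turn '[0,0,0,0,0,0,0,0,0]' --grip '[0.4,0.25,0.25,0.25,0.25,0.25,0.25,0.25,0.25]'

```text
time_s: 7.82
position: [0.485, 0.3217, 0.1612]
tcp_rot: [[-1.0, -0.019, 0.005], [-0.019, 1.0, 0.002], [-0.005, 0.002, -1.0]]
force: [-0.2, -0.3, -0.7]
opening: 0.753
grasp_force: 0.0
```

Emit:
jog_arm --pt "-0.3 -4 0" --pt "-0.6 -8 0" --pt "-0.9 -12 0" --pt "-1.2 -16 0" --pt "-1.6 -20 0" --pt "-2 -24 0" --pt "-2.4 -28 0" --pt "-2.8 -32 0" --pt "-3.2 -36 0" --pt "-3.5 -39 0" --pt "-3.5 -40.3 0" --pt "-3.5 -40.3 0" --turn '[0,0,0,-1,-1,-1,-1,-1,-1,-1,-1,-1]' --grip '[0.25,0.1,0.1,0.1,0.1,0.1,0.1,0.1,0.1,0.1,0.1,0.1]'

```text
time_s: 9.32
position: [0.4484, -0.0822, 0.1581]
tcp_rot: [[-1.0, -0.0, -0.001], [-0.0, 1.0, 0.001], [0.001, 0.001, -1.0]]
force: [-0.1, 0.5, 1.0]
opening: 0.899
grasp_force: 0.0
```

```bash
python3 - <<'E'
from h import *
np.set_printoptions(precision=4,suppress=True)
c=capture("scene"); st=read_state(); im=c["color"].copy()
print(st["time_s"],st["position"],st["opening"])
im[:192]; A=np.hstack([cv2.resize(im[75:202,314:483],(400,300)),cv2.resize(capture("wrist")["color"],(400,300))])
cv2.imwrite("pics/p1.png",A)
E
```

```text
9.375 [ 0.4482 -0.0814  0.1581] 0.9015125650427478
```

View pics/p1.png

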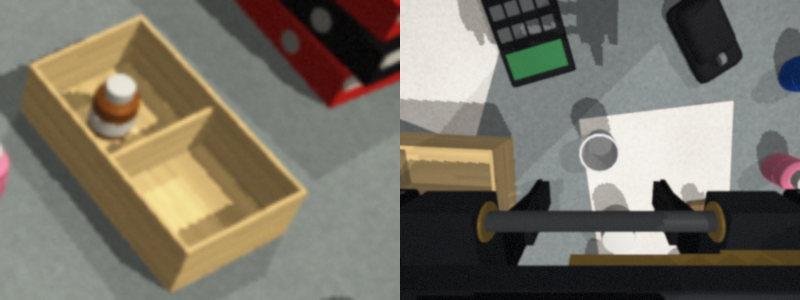

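The bottle stands upright in the far-left compartment, at (118,105) of the crop. The cup is centred between the fingers at wrist crop (599,151), so I descend on it.

Emit:
jog_arm --pt "0 -0.1 -4" --pt "0 -0.1 -8" --pt "0 -0.1 -11" --pt "0 -0.1 -13" --pt "0 -0.1 -14.3" --pt "0 -0.1 -14.3" --pt "0 -0.1 -14.3" --pt "0 -0.1 -14.3" --pt "0 -0.1 -14.3" --pt "0 -0.1 -14.3" --pt "0 -0.1 -14.3" --turn '[0,0,0,0,0,0,0,0,0,0,0]' --grip '[0.1,0.1,0.1,0.1,0.1,0.1,0.3,0.5,0.65,0.65,0.65]'

```text
time_s: 10.8
position: [0.4488, -0.0832, 0.0161]
tcp_rot: [[-1.0, -0.002, 0.001], [-0.002, 1.0, -0.0], [-0.001, -0.0, -1.0]]
force: [0.5, -1.1, 6.8]
opening: 0.547
grasp_force: 31.3
```

Emit:
jog_arm --pt "0 0 0" --pt "0 0 2" --pt "0 0 5" --pt "0 0 9" --pt "0 0 13" --pt "0 0 14" --pt "0 0 14" --turn '[0,0,0,0,0,0,0]' --grip '[0.65,0.65,0.65,0.65,0.65,0.65,0.65]'

```text
time_s: 11.68
position: [0.4485, -0.083, 0.1557]
tcp_rot: [[-1.0, -0.002, 0.001], [-0.002, 1.0, -0.0], [-0.001, -0.0, -1.0]]
force: [0.0, 0.1, -0.3]
opening: 0.548
grasp_force: 31.2
```

Emit:
jog_arm --pt "1.3 4 0" --pt "2.7 8 0" --pt "4.2 12 0" --pt "5.7 16 0" --pt "7.2 20 0" --pt "8.7 24 0" --pt "10.2 28 0" --pt "11.7 32 0" --pt "13.2 36 0" --pt "14.6 39 0" --pt "15.3 40.6 0" --pt "15.3 40.6 0" --turn '[0,0,0,1,1,1,1,1,1,1,1,1]' --grip '[0.65,0.65,0.65,0.65,0.65,0.65,0.65,0.65,0.65,0.65,0.65,0.65]'

```text
time_s: 13.18
position: [0.6005, 0.3237, 0.1525]
tcp_rot: [[-1.0, -0.021, -0.004], [-0.021, 1.0, -0.001], [0.004, -0.001, -1.0]]
force: [1.1, -0.3, -0.2]
opening: 0.547
grasp_force: 31.2
```

Emit:
jog_arm --pt "0 0 0" --pt "0 0 -3" --pt "0 0 -6" --pt "0 0 -9" --pt "0 0 -11" --pt "0 0 -12.5" --pt "0 0 -13.4" --pt "0 0 -13.4" --pt "0 0 -13.4" --turn '[0,0,0,0,0,0,0,0,0]' --grip '[0.65,0.65,0.65,0.65,0.65,0.65,0.65,0.65,0.65]'

```text
time_s: 14.3
position: [0.6021, 0.3233, 0.0224]
tcp_rot: [[-1.0, -0.019, 0.001], [-0.019, 1.0, 0.0], [-0.001, 0.0, -1.0]]
force: [-0.2, 0.1, -0.1]
opening: 0.543
grasp_force: 31.2
```

Emit:
jog_arm --pt "0 0 0" --pt "0 0 0" --pt "0 0 0" --pt "0 0 0" --pt "0 0 2" --pt "0 0 5" --pt "0 0 9" --pt "0 0 13" --pt "0 0 14" --turn '[0,0,0,0,0,0,0,0,0]' --grip '[0.35,0.2,0.2,0.2,0.2,0.2,0.2,0.2,0.2]'

```text
time_s: 15.42
position: [0.6038, 0.3239, 0.1665]
tcp_rot: [[-1.0, -0.02, 0.008], [-0.019, 1.0, 0.003], [-0.008, 0.003, -1.0]]
force: [0.1, 0.8, 0.1]
opening: 0.799
grasp_force: 0.0
```

Emit:
jog_arm --pt "-0.3 -4 0" --pt "-0.6 -8 0" --pt "-0.9 -12 0" --pt "-1.2 -16 0" --pt "-1.6 -20 0" --pt "-2 -24 0" --pt "-2.4 -28 0" --pt "-2.8 -32 0" --pt "-3.2 -36 0" --pt "-3.3 -38.3 0" --pt "-3.3 -38.3 0" --pt "-3.3 -38.3 0" --turn '[0,0,0,-1,-1,-1,-1,-1,-1,-1,-1,-1]' --grip '[0.2,0.1,0.1,0.1,0.1,0.1,0.1,0.1,0.1,0.1,0.1,0.1]'

```text
time_s: 16.92
position: [0.5681, -0.0592, 0.1613]
tcp_rot: [[-1.0, -0.002, -0.001], [-0.002, 1.0, 0.001], [0.001, 0.001, -1.0]]
force: [-0.7, -0.1, 0.4]
opening: 0.898
grasp_force: 0.0
```

```bash
python3 - <<'E'
from h import *
np.set_printoptions(precision=4,suppress=True)
c=capture("scene"); w=capture("wrist"); st=read_state(); im=c["color"].copy()
print(st["time_s"],st["position"],st["opening"],proj(w,(.569,-.06,.054)),proj(w,(.5605,.0645,.055)))
A=np.hstack([cv2.resize(im[75:202,314:483],(400,300)),cv2.resize(w["color"],(400,300))])
cv2.imwrite("pics/p2.png",A)
E
```

```text
17.025 [ 0.5683 -0.0587  0.1614] 0.8991721848445853 (np.float64(255.54304602710846), np.float64(194.96494611329004)) (np.float64(388.8333721563364), np.float64(186.9704943537512))
```

View pics/p2.png

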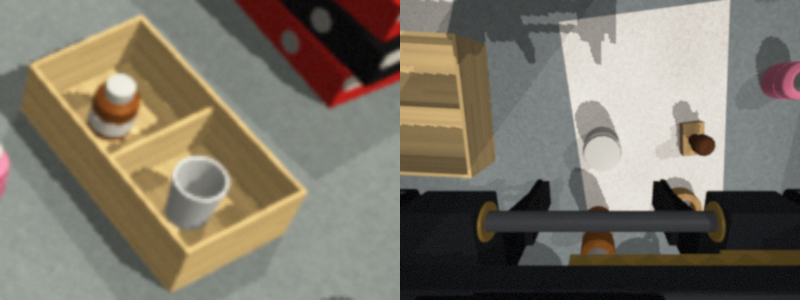

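The cup stands in its compartment. Jar lid centre is at wrist (260,196), so y ≈ -0.057. Stamp top is at (389,187), as predicted.

Emit:
jog_arm --pt "0 0.3 -4" --pt "0 0.3 -8" --pt "0 0.3 -11" --pt "0 0.3 -13" --pt "0 0.3 -14.6" --pt "0 0.3 -14.6" --pt "0 0.3 -14.6" --pt "0 0.3 -14.6" --pt "0 0.3 -14.6" --pt "0 0.3 -14.6" --pt "0 0.3 -14.6" --turn '[0,0,0,0,0,0,0,0,0,0,0]' --grip '[0.1,0.1,0.1,0.1,0.1,0.1,0.3,0.5,0.65,0.65,0.65]'

```text
time_s: 18.4
position: [0.5689, -0.0571, 0.0161]
tcp_rot: [[-1.0, -0.002, 0.001], [-0.002, 1.0, -0.0], [-0.001, -0.0, -1.0]]
force: [-0.7, -0.0, 3.8]
opening: 0.566
grasp_force: 30.0
```

Emit:
jog_arm --pt "0 0 0" --pt "0 0 2" --pt "0 0 5" --pt "0 0 9" --pt "0 0 13" --pt "0 0 14" --pt "0 0 14" --turn '[0,0,0,0,0,0,0]' --grip '[0.65,0.65,0.65,0.65,0.65,0.65,0.65]'

```text
time_s: 19.27
position: [0.5683, -0.0569, 0.1553]
tcp_rot: [[-1.0, -0.002, 0.0], [-0.002, 1.0, -0.0], [-0.0, -0.0, -1.0]]
force: [-0.5, -0.5, -2.1]
opening: 0.563
grasp_force: 30.0
```

Emit:
jog_arm --pt "-0.3 -4 0" --pt "-0.6 -8 0" --pt "-0.9 -12 0" --pt "-1.2 -16 0" --pt "-1.5 -20 0" --pt "-1.6 -23 0" --pt "-1.6 -23.4 0" --pt "-1.6 -23.4 0" --pt "-1.6 -23.4 -3" --pt "-1.6 -23.4 -6" --pt "-1.6 -23.4 -9" --pt "-1.6 -23.4 -11" --turn '[-1,-2,-3,-3,-3,-3,-3,-3,-3,-3,-3,-3]' --grip '[0.65,0.65,0.65,0.65,0.65,0.65,0.65,0.65,0.65,0.65,0.65,0.65]'

```text
time_s: 20.78
position: [0.5518, -0.2886, 0.0437]
tcp_rot: [[-0.999, 0.049, -0.003], [0.049, 0.999, 0.002], [0.003, 0.002, -1.0]]
force: [0.3, 0.2, -0.7]
opening: 0.567
grasp_force: 30.0
```

Emit:
jog_arm --pt "0 0 -1.5" --pt "0 0 -2.4" --pt "0 0 -2.4" --pt "0 0 -2.4" --turn '[0,0,0,0]' --grip '[0.65,0.65,0.65,0.65]'

```text
time_s: 21.28
position: [0.553, -0.2914, 0.0223]
tcp_rot: [[-0.999, 0.05, 0.001], [0.05, 0.999, -0.001], [-0.001, -0.001, -1.0]]
force: [0.1, 0.2, 0.2]
opening: 0.567
grasp_force: 30.0
```

Emit:
jog_arm --pt "0 0 0" --pt "0 0 0" --pt "0 0 0" --pt "0 0 0" --pt "0 0 2" --pt "0 0 5" --pt "0 0 9" --pt "0 0 13" --pt "0 0 14" --turn '[0,0,0,0,0,0,0,0,0]' --grip '[0.35,0.2,0.2,0.2,0.2,0.2,0.2,0.2,0.2]'

```text
time_s: 22.4
position: [0.5543, -0.2923, 0.1659]
tcp_rot: [[-0.999, 0.05, 0.006], [0.05, 0.999, -0.005], [-0.006, -0.004, -1.0]]
force: [-0.0, 0.3, -0.6]
opening: 0.798
grasp_force: 0.0
```

Emit:
jog_arm --pt "0.1 4 0" --pt "0.2 8 0" --pt "0.3 12 0" --pt "0.4 16 0" --pt "0.5 20 0" --pt "0.6 24 0" --pt "0.7 28 0" --pt "0.8 32 0" --pt "0.8 35 0" --pt "0.8 35.5 0" --pt "0.8 35.5 0" --pt "0.8 35.5 0" --turn '[1,2,3,3,3,3,3,3,3,3,3,3]' --grip '[0.3,0.3,0.3,0.3,0.3,0.3,0.3,0.3,0.3,0.3,0.3,0.3]'

```text
time_s: 23.9
position: [0.5606, 0.0629, 0.1614]
tcp_rot: [[-1.0, -0.001, -0.0], [-0.001, 1.0, -0.0], [0.0, -0.0, -1.0]]
force: [-0.1, -1.4, -0.7]
opening: 0.696
grasp_force: 0.0
```

```bash
python3 - <<'E'
from h import *
np.set_printoptions(precision=4,suppress=True)
c=capture("scene"); w=capture("wrist"); st=read_state(); im=c["color"].copy()
print(st["time_s"],st["position"],st["opening"],proj(w,(.5605,.0645,.058)))
A=np.hstack([cv2.resize(im[185:312,40:209],(400,300)),cv2.resize(w["color"][110:290,120:360],(400,300))])
cv2.imwrite("pics/p3.png",A)
E
```

```text
24.0 [0.5607 0.0629 0.1615] 0.6996133637771008 (np.float64(258.60029353746614), np.float64(195.08169482203422))
```

View pics/p3.png

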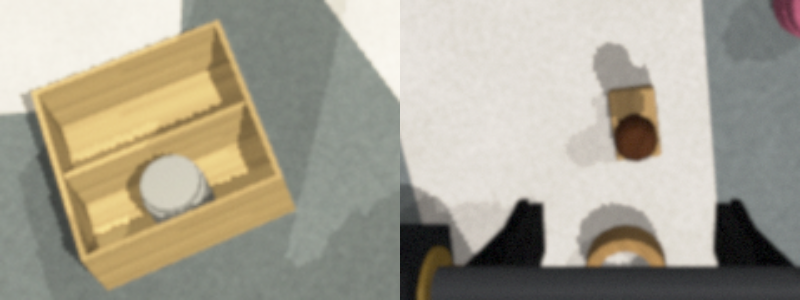

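The jar stands upright in the near compartment of the square box. The stamp handle is at wrist (262,192), about 3 px from the prediction, so a small correction and then grip the handle.

Emit:
jog_arm --pt "-0.2 0.1 -4" --pt "-0.2 0.1 -8" --pt "-0.2 0.1 -11" --pt "-0.2 0.1 -12.5" --pt "-0.2 0.1 -13.5" --pt "-0.2 0.1 -13.5" --pt "-0.2 0.1 -13.5" --pt "-0.2 0.1 -13.5" --pt "-0.2 0.1 -13.5" --pt "-0.2 0.1 -13.5" --pt "-0.2 0.1 -13.5" --pt "-0.2 0.1 -13.5" --turn '[0,0,0,0,0,0,0,0,0,0,0,0]' --grip '[0.3,0.3,0.3,0.3,0.3,0.3,0.5,0.6,0.7,0.85,0.85,0.85]'

```text
time_s: 25.5
position: [0.5587, 0.0651, 0.0267]
tcp_rot: [[-1.0, -0.002, 0.0], [-0.002, 1.0, 0.0], [-0.0, 0.0, -1.0]]
force: [-0.4, 0.1, 1.3]
opening: 0.282
grasp_force: 30.0
```

Emit:
jog_arm --pt "0 0 0" --pt "0 0 0" --pt "0 0 2" --pt "0 0 5" --pt "0 0 9" --pt "0 0 13" --pt "0 0 13" --pt "0 0 13" --turn '[0,0,0,0,0,0,0,0]' --grip '[0.85,0.85,0.85,0.85,0.85,0.85,0.85,0.85]'

```text
time_s: 26.5
position: [0.5577, 0.065, 0.1558]
tcp_rot: [[-1.0, -0.002, -0.002], [-0.002, 1.0, 0.0], [0.002, 0.0, -1.0]]
force: [-0.3, -0.3, -1.0]
opening: 0.278
grasp_force: 30.0
```

```bash
python3 - <<'E'
from h import *
d=capture("side"); s=capture("scene"); st=read_state()
print(st["time_s"],st["position"],st["opening"])
p=st["position"]; out=[]
for c in (s,d):
    u,v=map(int,proj(c,p)); v=min(max(v,60),320); u=min(max(u,80),430); print(u,v)
    out.append(cv2.resize(c["color"][v-60:v+60,u-80:u+80],(400,300)))
cv2.imwrite("pics/p4.png",np.hstack(out))
E
```

```text
26.6 [0.55721162 0.06508607 0.15493628] 0.2788392386089568
284 155
255 140
```

View pics/p4.png

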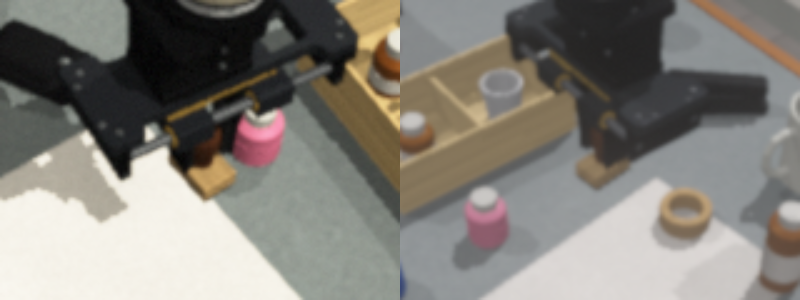

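The stamp is held by its handle with its base level. Carrying it to the free compartment of the square box.

Emit:
jog_arm --pt "-0.9 -4 0" --pt "-1.8 -8 0" --pt "-2.7 -12 0" --pt "-3.6 -16 0" --pt "-4.6 -20 0" --pt "-5.5 -24 0" --pt "-6.5 -28 0" --pt "-7.4 -32 0" --pt "-8.2 -34.5 0" --pt "-8.2 -35.1 0" --pt "-8.2 -35.1 0" --pt "-8.2 -35.1 -2" --turn '[-1,-2,-3,-3,-3,-3,-3,-3,-3,-3,-3,-3]' --grip '[0.85,0.85,0.85,0.85,0.85,0.85,0.85,0.85,0.85,0.85,0.85,0.85]'

```text
time_s: 28.1
position: [0.4776, -0.2853, 0.1371]
tcp_rot: [[-0.999, 0.049, 0.002], [0.049, 0.999, -0.001], [-0.002, -0.001, -1.0]]
force: [-0.5, 1.4, -0.6]
opening: 0.278
grasp_force: 30.0
```

Emit:
jog_arm --pt "0 0 -3" --pt "0 0 -6" --pt "0 0 -8.5" --pt "0 0 -9.8" --pt "0 0 -10.4" --pt "0 0 -10.5" --pt "0 0 -10.5" --pt "0 0 -10.5" --turn '[0,0,0,0,0,0,0,0]' --grip '[0.85,0.85,0.85,0.85,0.85,0.85,0.85,0.85]'

```text
time_s: 29.1
position: [0.4769, -0.2863, 0.0323]
tcp_rot: [[-0.999, 0.051, 0.001], [0.051, 0.999, -0.001], [-0.001, -0.001, -1.0]]
force: [-0.2, 0.5, -0.5]
opening: 0.278
grasp_force: 30.0
```

Emit:
jog_arm --pt "0 0 0" --pt "0 0 0" --pt "0 0 0" --pt "0 0 0" --pt "0 0 2" --pt "0 0 5" --pt "0 0 9" --pt "0 0 13" --pt "0 0 16" --turn '[0,0,0,0,0,0,0,0,0]' --grip '[0.7,0.5,0.4,0.4,0.4,0.4,0.4,0.4,0.4]'

```text
time_s: 30.22
position: [0.4768, -0.2862, 0.1934]
tcp_rot: [[-0.999, 0.05, 0.001], [0.05, 0.999, -0.001], [-0.001, -0.001, -1.0]]
force: [1.0, -0.0, 0.2]
opening: 0.598
grasp_force: 0.0
```

Emit:
jog_arm --pt "0 4 2" --pt "0 8 4" --pt "0 12 6" --pt "0 16 7" --pt "0 20 7" --pt "0 24 7" --pt "0 27 7" --pt "0 28 7" --pt "0 28 7" --turn '[0,0,0,0,0,0,0,0,0]' --grip '[0.4,0.4,0.4,0.4,0.4,0.4,0.4,0.4,0.4]'

```text
time_s: 31.35
position: [0.4766, -0.006, 0.2616]
tcp_rot: [[-0.999, 0.049, 0.0], [0.049, 0.999, -0.001], [-0.0, -0.001, -1.0]]
force: [0.2, -0.2, 0.6]
opening: 0.596
grasp_force: 0.0
```

```bash
python3 - <<'E'
from h import *
s=capture("scene"); d=capture("side")
cv2.imwrite("pics/p5.png",np.hstack([cv2.resize(s["color"][120:320,30:270],(400,333)),cv2.resize(d["color"][150:350,200:440],(400,333))]))
cv2.imwrite("pics/p6.png",np.hstack([cv2.resize(s["color"],(400,300)),cv2.resize(d["color"],(400,300))]))
E
```

```text
(no output)
```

View pics/p5.png

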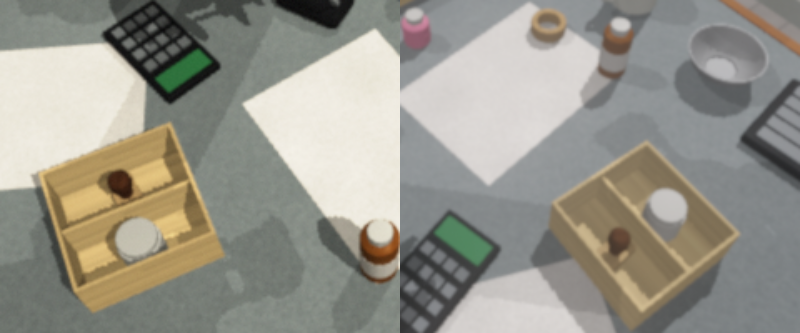

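View pics/p6.png

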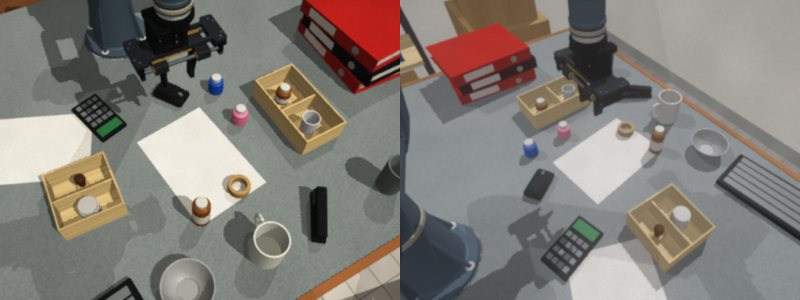

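All four items are in their compartments at stamp (102,229), jar, bottle and cup. The tall bottle and tape are where they were. I'll check that the stamp is upright by triangulating its handle top, then hand in.

```bash
python3 - <<'E'
from h import *
s=capture("scene"); d=capture("side")
p,e=tri([(s,102.6,229.2),(d,332,291.6)]); print(p,e)
if abs(p[2]-.056)<.01 and np.hypot(p[0]-.477,p[1]+.286)<.008: print(hand_in())
E
```

```text
[ 0.48136672 -0.28488503  0.05429652] [np.float64(0.0002549010825169542), np.float64(0.0002549010825170154)]
the job is handed in; nothing more can be done
None
```

The job is handed in: the short bottle and steel cup stand upright in the long box, the jar and stamp in the square box, each in its own compartment, with the tall bottle and tape untouched, after about 31 s of the 112 s allowed.

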